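# Gauge the depth of the sample well

### The arm

A 6-joint arm with a two-finger parallel gripper is mounted at the origin on the work surface. World frame = base frame: x ahead of the robot, y to its left, z up, the work surface at z = 0. Lengths are in m, angles in rad, forces in N, time in s.
With the tool pointing down it reaches from about 0.35 to 0.975 m from the base axis. Payload 4.9 kg.
Tool frame: the origin (TCP) lies midway between the tips of the shut fingers; the grasp point (between the pads) lies 19 mm behind it; z points along the fingers, y is the line along which they close (so a half turn about z gives the same grasp; the last joint's range is limited). The gripper opens to 85 mm and grips with 20 to 120 N. Pads are 22 mm wide; open, the fingers measure 114 mm over their backs; the gripper's body (76 mm by 85 mm) begins 54 mm behind the grasp point. The pads swing forward as they close: fully open they stand 13 mm farther back than shut.
Start: joints at [1.225, 0.053, 1.613, -0, 1.476, -0.119], TCP at [0.141, 0.609, 0.231] pointing down, gripper open.
Joint ranges: [-3.01, 3.01], [-1.01, 2.22], [0.06, 2.58], [-1.02, 4.17], [0.09, 2.62], [-3.14, 3.14]. Speed limits (rad/s): [2.57, 2.57, 3.14, 3.14, 3.14, 3.14].

### API

Orientations are given as a unit quaternion [w, x, y, z].
In Python, from plant import state, grab_frame, job_done, cut_out, place_of gives the robot as it stands.
- The arm moves only by the tool jog_arm, never from a script. Its argument "motion" is text: rows parted by semicolons, each of 7 numbers parted by spaces: the opening in per cent of the stroke, from 0 (shut) to 100 (fully open), then the shift along the tool's x, y, z as a fraction of full scale, then the turn, a rotation vector about the tool's x, y, z as a fraction of full scale. A call has exactly 5 rows; each row is the pose to reach, as a shift and turn from the pose commanded when the call began, along the tool's axes at that moment; what a row does not reach only later rows make up. Full scale, the value 1, is 50 cm for a shift and 1.5 rad for a turn. A row lasts 1/8 s, in which the tool goes at most 62.5 mm and 10.7 degrees, less where a joint would pass 70% of its speed; a pose out of reach is approached as far as the arm can. A call with a number of a shift or a turn outside -1 to 1 is refused whole. A call with a gripper value outside its range is refused whole. The fingers move at their own pace and stop on an object; the grip force is fixed at half the most. Time passes only in rows, so rows that repeat a pose let the fingers close, or fill a call up. It gives the time, the measured TCP pose, the force, the opening and the grip force at its end, in the units of the state.
- state(): the state, without advancing time (a new reading comes with each control period).
- grab_frame(name): name is "scene" or "side" or "wrist"; returns a dict with "color" (480x640x3 uint8, red, green, blue), "range_z" (480x640 float32, m along the optical axis (not along the pixel's ray), 0 where there is no reading), "intrinsics" (3x3 intrinsics, pixels), "world_from_camera" (4x4, takes a point from camera to world coordinates). Camera axes: x right, y up, looking along -z (the intrinsics and any distortion apply to the point x, -y, -z); pixel columns grow to the right and rows downward; lengths in m; the calibration is good to about 2 mm. A picture is of the moment at which its call begins.
- job_done(): hands the job in; it is judged then, once.
Trained networks look in the newest picture that a camera, given by its name, has taken for a name from the list of things; names that differ only in an ending like _2 or _b are one class to them, and where a whole thing is asked for, a point or a joint stands for the part that bears it (a point fixed in the world has none). Each returns a list of dicts, best first, with "p" (0 to 1); they miss things now and then, are a little off and sometimes report something else, mostly with a low value. They report only what shows in the picture. A call takes as long as a camera call. They do not tell look-alikes from the thing itself.
- cut_out(camera, thing): "pixels" (480x640 bool, what is visible of it).
- place_of(camera, thing): "at" ([x, y, z] in m, in world coordinates, good to about 4 mm: a listed point, or the origin of a listed thing).
The state is a dict: "time": time; "joint_pos": joint angles; "joint_vel": joint speeds; "joint_efforts": joint torques, N m; "tool_pos": TCP position; "tool_rot": TCP orientation; "contact_force": force on the tool from outside, world axes, zero at the start; "ft_torque": the same for the moment, N m; "gripper_width": opening from 0.0 (shut) to 1.0 (fully open); "grasp_force": force on a finger pad.
Only numpy, scipy, OpenCV 4.12 (cv2) and the standard library are available. Lean on these libraries where they do the work, as an engineer would, in place of code of your own. Each camera call takes 0.05 s, during which the arm holds its last target. There are 200 camera calls.

### The job

Check the sample well in the block with the yellow top: take the blue-headed depth rod out of its stand and lower it gently (do not drop it) into that well until its foot rests on the bottom. Hold it there, still, for about two seconds, then let go and leave the rod standing upright in the well. Leave the red-headed rod in the stand.

Things in the scene. Friction and masses are not known exactly. Their poses are not given: they have to be found in the camera images.
- depth_rod: Depth rod with a BLUE head, 125 mm tall, about 0.16 kg: steel foot 36 mm across, 12 mm high; 12 mm shaft; blue head 24 mm across, 85 to 125 mm above the underside, for gripping. Origin: centre of the foot's underside, z up the rod. Stands loosely, 8 mm above the table, in a 14 mm deep socket of the grey two-place stand (75 x 170 mm, 22 mm high; sockets 46 mm wide, 90 mm apart).
- red_rod: The other rod, with a RED head and otherwise the same size, in the other socket of the stand, its top 133 mm above the table. Not to be used. Origin: centre of its foot's underside, z up. Which socket holds which rod varies.
- yellow_block: Fixed block with a YELLOW top plate, 100 x 100 mm, 80 mm high. In the middle of its top one round blind well, 60 mm across and 60 mm deep, its flat floor 20 mm above the table: there the bottomed rod's origin is 20 mm above this origin and the rod stands 65 mm out of the top. Origin: centre of the block's underside, on the well's axis; z up.
- white_block: A like block with a WHITE top plate and the same well. Not to be used. Origin: centre of its underside, z up. The two blocks change places.
Not all that is in view belongs to the job. Leave any purple or turquoise look-alike of the yellow_block alone.

How it is judged:
On the way, in this order (a step that is already met when the one before it is completed fails the run):
1. the blue-headed rod is lifted out of the stand, held by the fingers (height (world z) of depth_rod above 0.04 m and contact force between the fingers and depth_rod above 0.5 N), for 0.2 s.
2. the rod rests on the floor of the yellow block's well, upright within 10 degrees, and is held there still by the fingers for 1 s (horizontal distance between depth_rod and yellow_block below 0.018 m and z of depth_rod in the frame of yellow_block between 0.014 and 0.026 m and angle between depth_rod's own z axis and vertical below 0.175 rad and linear speed of depth_rod below 0.02 m/s and contact force between the fingers and depth_rod above 0.5 N and contact force between depth_rod and yellow_block above 0.2 N), for 1 s.
At the end, for the whole second after the job is handed in: The blue-headed rod stands by itself on the floor of the yellow block's well (foot within 6 mm of the floor's height and 18 mm of the well's axis), upright within 10 degrees and at rest; the red-headed rod stands in the stand, within 30 mm of its starting place and 15 degrees of upright (horizontal distance between depth_rod and yellow_block below 0.018 m and z of depth_rod in the frame of yellow_block between 0.014 and 0.026 m and angle between depth_rod's own z axis and vertical below 0.175 rad and linear speed of depth_rod below 0.02 m/s and distance of red_rod from where it was at the start of the episode below 0.03 m and angle between red_rod's own z axis and vertical below 0.26 rad); the robot touches nothing.
It fails at once if the rod is dropped into the well (horizontal distance between depth_rod and yellow_block below 0.04 m and linear speed of depth_rod above 0.5 m/s and contact force between the fingers and depth_rod below 0.1 N).
It fails at once if the rod is rammed into the block with more than 60 N (contact force between depth_rod and yellow_block above 60 N).
It fails at once if the red-headed rod is taken out of the stand or knocked over (distance of red_rod from where it was at the start of the episode above 0.03 m or angle between red_rod's own z axis and vertical above 0.5 rad).
It also fails if it takes over 51 s, if anything falls off the work surface, if the arm or the gripper's body presses on something with over 40 N, if the wrist force passes 120 N, or if a joint passes its speed limit or range.

## Working session

There is one attempt and no reset: what is moved stays moved. The work goes in short steps, Python scripts to look and compute and a tool call to move; the robot and the scene stay as the last step left them, time stands still between calls to the robot, and variables do not carry over. Pictures are saved under pics/ and viewed, at most 10 in all, crops included, and the job is handed in when it is done.

Besides the shell and the picture viewer there is one more tool, called as name(argument=value, ...) on one line, values as JSON. jog_arm: Moves the arm, as the interface text tells. Shift numbers are shares of 50 cm and turn numbers shares of 1.5 rad, none past 1 either way. Its arguments: {"type":"object","properties":{"motion":{"type":"string"}},"required":["motion"]}

```bash
mkdir -p pics; cat > h.py <<'E'
import numpy as np, cv2
from plant import *
from scipy.spatial.transform import Rotation as R
def pts(f):
    K=f["intrinsics"];T=f["world_from_camera"];z=f["range_z"]
    v,u=np.mgrid[:480,:640]
    p=np.stack([(u-K[0,2])/K[0,0]*z,-(v-K[1,2])/K[1,1]*z,-z],-1)
    w=p@T[:3,:3].T+T[:3,3]; w[z<=0]=np.nan
    return w
def save(f,n): cv2.imwrite(f"pics/{n}.png",f["color"][:,:,::-1])
def rot():
    q=state()["tool_rot"];return R.from_quat([q[1],q[2],q[3],q[0]]).as_matrix()
E
python3 - <<'E'
from h import *
fs=[grab_frame(c) for c in("scene","side")]
cv2.imwrite("pics/a.png",cv2.resize(np.hstack([f["color"] for f in fs])[:,:,::-1],(800,300)))
save(fs[0],"scene")
for c,f in zip(("scene","side"),fs):
    w=pts(f)
    for n in("depth_rod","red_rod","yellow_block","white_block"):
        print(c,n,[(np.round(d["at"],3),round(d["p"],2)) for d in place_of(c,n)][:3])
    hsv=cv2.cvtColor(f["color"],cv2.COLOR_RGB2HSV)
    for n,lo,hi in(("blue",100,125),("yel",22,34),("red",0,8)):
        m=((hsv[...,0]>=lo)&(hsv[...,0]<=hi)&(hsv[...,1]>120)&(hsv[...,2]>60)).astype(np.uint8)
        k,l,s,ce=cv2.connectedComponentsWithStats(m)
        for i in range(1,k):
            if s[i,4]>60:
                q=w[l==i];q=q[~np.isnan(q[:,0])]
                if len(q): print(c,n,s[i],np.round(q.min(0),3),np.round(q.max(0),3))
print(state())
E
```

```text
scene depth_rod [(array([0.544, 0.323, 0.006]), 0.65)]
scene red_rod [(array([0.564, 0.24 , 0.01 ]), 0.9)]
scene yellow_block [(array([ 0.378,  0.185, -0.003]), 0.94), (array([ 0.544, -0.068, -0.001]), 0.88), (array([ 0.31 , -0.374, -0.003]), 0.77)]
scene white_block [(array([ 0.538, -0.25 ,  0.003]), 0.83)]
scene blue [275   0  44  19 437] [-0.641 -0.921 -0.284] [-0.567 -0.74  -0.171]
scene blue [351   0  15  37 421] [-1.03  -0.762 -0.588] [-0.885 -0.74  -0.345]
scene blue [ 70 139  76  76 514] [ 0.416 -0.546  0.039] [ 0.675 -0.513  0.063]
scene blue [335 229  38  29 202] [ 0.295  0.019 -0.003] [0.397 0.061 0.015]
scene blue [   0  247   90  100 5236] [ 0.796 -0.588 -0.002] [ 0.92  -0.336  0.056]
scene blue [423 355  17  21 244] [ 0.479  0.31  -0.001] [0.556 0.338 0.139]
scene yel [ 226  236   65   56 1553] [ 0.485 -0.15   0.002] [ 0.597 -0.015  0.088]
scene red [515  17  12  28 211] [-0.21   0.11   0.257] [-0.163  0.138  0.298]
scene red [452  23  26  15 204] [-0.127 -0.001  0.288] [-0.057  0.047  0.31 ]
scene red [401  53  23  26  71] [ 0.042 -0.051  0.281] [0.079 0.021 0.305]
sce
[... 1342 characters left out ...]
501356e+00,  5.27058252e-02,  1.61291703e+00, -6.03437865e-06,
        1.47598897e+00, -1.18976277e-01]), 'joint_vel': array([ 6.14622052e-04, -1.72498901e-03, -9.52153866e-04, -1.38924418e-03,
       -1.70089534e-05, -4.48733517e-04]), 'joint_efforts': array([-1.93777691e-04, -3.93218994e+01, -3.70027971e+01, -1.23032532e-04,
        1.37767045e-03,  1.00343277e-05]), 'tool_pos': array([0.1405207 , 0.60897442, 0.23128977]), 'tool_rot': array([ 7.15135300e-07,  1.13160053e-01,  9.93576772e-01, -1.00207829e-05]), 'contact_force': array([ 0.30451343,  0.30685434, -0.98528139]), 'ft_torque': array([-0.02129115,  0.05632384, -0.00963734]), 'grasp_force': 0.0, 'gripper_width': 0.9991952567666325}
```

View pics/a.png

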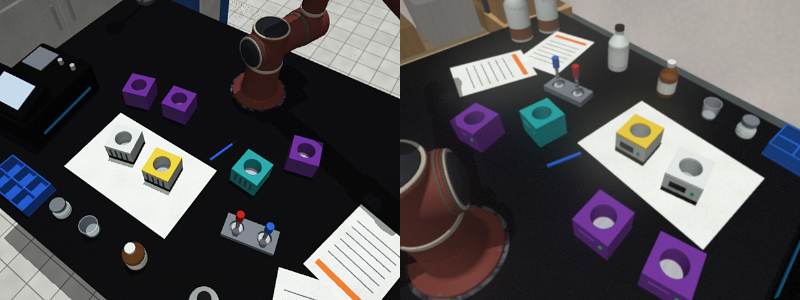

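The scene picture, at half scale, shows the yellow block at about (162,165), with the white one beside it. The stand holds the blue head at (269,226) and the red head at (240,214). Both cameras agree on positions: rod about (0.545, 0.325), block about (0.543, -0.070). I'll move above the rod now.

jog_arm(motion="100 -0.09 -0.037 0 0 0 0.08; 100 -0.2 -0.082 0 0 0 0.18; 100 -0.31 -0.127 0 0 0 0.28; 100 -0.42 -0.172 0 0 0 0.38; 100 -0.5 -0.205 0 0 0 0.46")

```text
time: 1.12
tool_pos: [0.3629, 0.4514, 0.2316]
tool_rot: [0.0, 0.445, 0.896, 0.0]
contact_force: [-0.0, -0.2, -0.1]
gripper_width: 0.998
grasp_force: 0.0
```

```bash
python3 - <<'E'
from h import *
s=state();r=rot();print(s["tool_pos"],r.round(3),s["joint_pos"])
d=np.array([.545,.325,.231])-s["tool_pos"];print("shift",(r.T@d/.5).round(3))
ya=np.arctan2(r[1,1],r[0,1]);print("tool y deg",np.degrees(ya))
E
```

```text
[0.36285735 0.45137097 0.23155136] [[-0.604  0.797  0.001]
 [ 0.797  0.604  0.   ]
 [-0.     0.001 -1.   ]] [ 7.65296395e-01 -5.62831707e-02  1.72132989e+00 -1.84461936e-04
  1.47593132e+00  1.16769999e-01]
shift [-0.421  0.138  0.001]
tool y deg 37.15882531526995
```

jog_arm(motion="100 -0.1 0.033 0 0 0 0.08; 100 -0.21 0.07 0 0 0 0.16; 100 -0.32 0.105 0 0 0 0.24; 100 -0.42 0.138 0 0 0 0.3; 100 -0.42 0.138 0 0 0 0.3")

```text
time: 1.75
tool_pos: [0.5461, 0.3258, 0.2311]
tool_rot: [0.0, 0.633, 0.774, -0.0]
contact_force: [0.1, -0.7, -0.1]
gripper_width: 1.0
grasp_force: 0.0
```

```bash
python3 - <<'E'
from h import *
f=grab_frame("wrist");save(f,"w1");w=pts(f)
s=state();r=rot();print(s["tool_pos"],np.degrees(np.arctan2(r[1,1],r[0,1])))
hsv=cv2.cvtColor(f["color"],cv2.COLOR_RGB2HSV);
for n,lo,hi in(("blue",100,125),("red",0,8)):
    m=(hsv[...,0]>=lo)&(hsv[...,0]<=hi)&(hsv[...,1]>120)&(hsv[...,2]>60)&(w[...,2]>.126)&(w[...,2]<.14)
    q=w[m];
    if len(q)>5:
        c,rad=cv2.minEnclosingCircle(q[:,:2].astype(np.float32));print(n,len(q),np.median(q,0).round(4),np.round(c,4),rad)
for n in("depth_rod","red_rod"):print(n,[(d["at"],d["p"]) for d in place_of("wrist",n)])
E
```

```text
[0.54460925 0.32709886 0.23106494] 11.556403645473424
blue 961 [0.5449 0.3297 0.1328] [0.5451 0.3286] 0.011926623061299324
red 815 [0.5628 0.2441 0.1326] [0.5633 0.242 ] 0.012332070618867874
depth_rod [([0.5445, 0.3272, 0.0041], 0.71)]
red_rod [([0.5641, 0.2381, 0.0048], 0.79)]
```

View pics/w1.png

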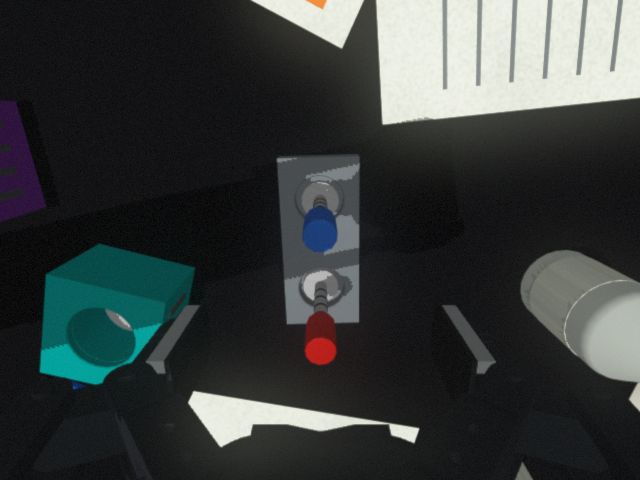

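The wrist view shows the blue head at (320,230) and the red head at (320,345), both in line with the closing direction. The blue head has its top at 0.133 m and a radius of 12 mm, as it should. The tool is within 1 mm, so I'll descend and grip.

jog_arm(motion="100 0.002 0 0.08 0 0 0; 100 0.002 0 0.17 0 0 0; 100 0.002 0 0.24 0 0 0; 100 0.002 0 0.272 0 0 0; 100 0.002 0 0.272 0 0 0")

```text
time: 2.52
tool_pos: [0.5422, 0.3296, 0.0945]
tool_rot: [-0.0, 0.631, 0.776, -0.001]
contact_force: [0.1, -0.1, 0.8]
gripper_width: 0.998
grasp_force: 0.0
```

jog_arm(motion="0 0 0 0 0 0 0; 0 0 0 0 0 0 0; 0 0 0 0 0 0 0; 0 0 0 0 0 0 0; 0 0 0 0 0 0 0")

```text
time: 3.15
tool_pos: [0.5442, 0.3294, 0.0964]
tool_rot: [0.001, 0.631, 0.775, 0.001]
contact_force: [0.2, 0.5, 4.0]
gripper_width: 0.265
grasp_force: 58.8
```

jog_arm(motion="0 0 0 -0.03 0 0 0; 0 0 0 -0.08 0 0 0; 0 0 0 -0.15 0 0 0; 0 0 0 -0.22 0 0 0; 0 0 0 -0.26 0 0 0")

```text
time: 3.78
tool_pos: [0.5437, 0.3294, 0.2277]
tool_rot: [0.0, 0.631, 0.775, 0.001]
contact_force: [-0.2, 0.4, -2.5]
gripper_width: 0.264
grasp_force: 58.9
```

```bash
python3 - <<'E'
from h import *
s=state();r=rot();print(s["tool_pos"],s["grasp_force"],s["gripper_width"])
for c in ("scene","side"):
    f=grab_frame(c);w=pts(f)
    m=(w[...,2]>.074)&(w[...,2]<.087)&(abs(w[...,0]-.543)<.09)&(abs(w[...,1]+.07)<.075)
    m&=f["color"][...,2]<.6*f["color"][...,0]
    q=w[m];q=q[q[:,2]>.076];rc=cv2.minAreaRect(q[:,:2].astype(np.float32));print(c,len(q),rc,np.median(q[:,2]))
r0=np.array([.543,-.07,.226]);print("shift",(r.T@(r0-s["tool_pos"])/.5).round(3))
E
```

```text
[0.543718   0.32939791 0.22773839] 58.86748015880585 0.264451782678831
scene 1476 ((0.5410398840904236, -0.0731867328286171), (0.10077568888664246, 0.10250378400087357), 8.791007995605469) 0.0810486471180496
side 1749 ((0.5397410988807678, -0.07342055439949036), (0.10241267085075378, 0.10081082582473755), 9.648630142211914) 0.08035561562445837
shift [-0.782 -0.163  0.003]
```

The block measures 100 x 100 mm, centred at (0.5405, -0.073), with its top at 0.0805. I'll raise the rod to clear the red rod, then carry it across.

jog_arm(motion="0 0 0 -0.05 0 0 0; 0 -0.02 -0.004 -0.08 0 0 0; 0 -0.1 -0.022 -0.08 0 0 0; 0 -0.2 -0.043 -0.08 0 0 0; 0 -0.3 -0.065 -0.08 0 0 0")

```text
time: 4.5
tool_pos: [0.5412, 0.1737, 0.2641]
tool_rot: [-0.0, 0.631, 0.776, -0.001]
contact_force: [0.2, -0.2, -2.4]
gripper_width: 0.265
grasp_force: 59.1
```

jog_arm(motion="0 -0.1 -0.022 0 0 0 0; 0 -0.2 -0.043 0 0 0 0; 0 -0.3 -0.065 0 0 0 0; 0 -0.38 -0.082 0 0 0 0; 0 -0.43 -0.093 0 0 0 0")

```text
time: 5.12
tool_pos: [0.539, -0.0466, 0.2642]
tool_rot: [-0.001, 0.632, 0.775, -0.001]
contact_force: [-0.5, -0.0, -1.6]
gripper_width: 0.261
grasp_force: 59.0
```

jog_arm(motion="0 -0.03 -0.006 0 0 0 0; 0 -0.05 -0.01 0 0 0 0; 0 -0.057 -0.012 0 0 0 0; 0 -0.057 -0.012 0 0 0 0; 0 -0.057 -0.012 0 0 0 0")

```text
time: 5.75
tool_pos: [0.5399, -0.0727, 0.2653]
tool_rot: [-0.0, 0.631, 0.776, 0.0]
contact_force: [1.1, 0.0, -2.9]
gripper_width: 0.263
grasp_force: 59.0
```

```bash
python3 - <<'E'
from h import *
s=state();r=rot();print(s["tool_pos"],s["grasp_force"],s["contact_force"],r.round(3))
f=grab_frame("side");f2=grab_frame("scene")
cv2.imwrite("pics/b.png",np.hstack([f["color"][80:280,290:490],f2["color"][150:350,160:360]])[:,:,::-1].repeat(2,0).repeat(2,1))
for n,f in(("side",f),("scene",f2)):
    w=pts(f);c=s["tool_pos"];m=(np.hypot(w[...,0]-c[0],w[...,1]-c[1])<.03)&(w[...,2]>.1)
    for lo,hi in((.15,.19),(.19,.235),(.235,.27)):
        q=w[m&(w[...,2]>lo)&(w[...,2]<hi)];print(n,lo,len(q),q.mean(0).round(4) if len(q) else "",q[:,2].min() if len(q) else "")
    print(place_of(n,"depth_rod"))
print("shift",(r.T@(np.array([.5405,-.0733,s["tool_pos"][2]])-s["tool_pos"])/.5).round(3))
E
```

```text
[ 0.53993033 -0.07272278  0.26533317] 59.03331398963928 [ 1.13143887  0.00569581 -2.9029451 ] [[-0.204  0.979  0.   ]
 [ 0.979  0.204  0.   ]
 [ 0.     0.    -1.   ]]
side 0.15 269 [ 0.533  -0.0802  0.1865] 0.17666606490876624
side 0.19 227 [ 0.536  -0.078   0.2095] 0.19000945370414057
side 0.235 147 [ 0.5336 -0.0798  0.2533] 0.23529111925618873
[{'at': [0.5385, -0.0745, 0.1759], 'p': 0.83}]
scene 0.15 136 [ 0.5439 -0.071   0.1867] 0.17671695050679315
scene 0.19 174 [ 0.5423 -0.0723  0.2025] 0.19002092083629352
scene 0.235 43 [ 0.5416 -0.0688  0.2522] 0.23580308154502283
[{'at': [0.5411, -0.0771, 0.1755], 'p': 0.64}]
shift [-0.001  0.001 -0.   ]
```

View pics/b.png

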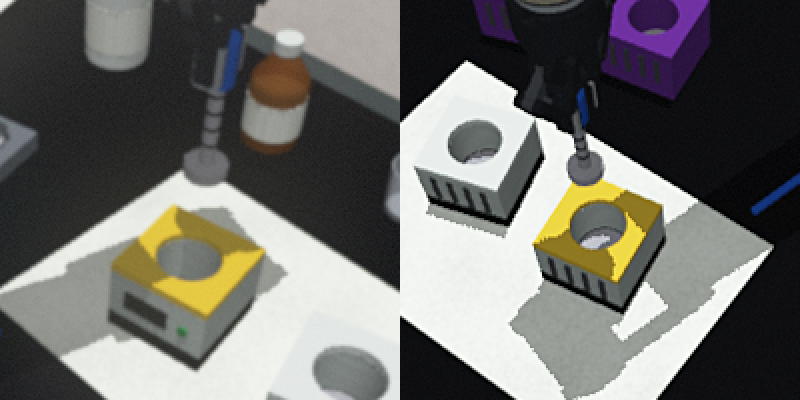

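The rod hangs upright, held at the head, with its foot at about 0.176 m. In the crops the foot sits above the yellow block at (205,165) and (585,165). It is centred within 3 mm, so I'll lower it and creep the last part.

jog_arm(motion="0 0 0 0.05 0 0 0; 0 0 0 0.11 0 0 0; 0 0 0 0.18 0 0 0; 0 0 0 0.24 0 0 0; 0 0 0 0.27 0 0 0")

```text
time: 6.58
tool_pos: [0.5388, -0.0729, 0.1283]
tool_rot: [-0.001, 0.631, 0.776, -0.001]
contact_force: [0.2, -1.0, -2.3]
gripper_width: 0.269
grasp_force: 59.1
```

jog_arm(motion="0 0 0 0.01 0 0 0; 0 0 0 0.02 0 0 0; 0 0 0 0.026 0 0 0; 0 0 0 0.03 0 0 0; 0 0 0 0.03 0 0 0")

```text
time: 7.2
tool_pos: [0.54, -0.0734, 0.1155]
tool_rot: [0.0, 0.631, 0.775, 0.0]
contact_force: [0.5, 0.7, -2.3]
gripper_width: 0.266
grasp_force: 59.1
```

jog_arm(motion="0 0 0 0.003 0 0 0; 0 0 0 0.006 0 0 0; 0 0 0 0.009 0 0 0; 0 0 0 0.012 0 0 0; 0 0 0 0.012 0 0 0")

```text
time: 7.82
tool_pos: [0.5397, -0.0733, 0.1091]
tool_rot: [-0.0, 0.631, 0.775, -0.0]
contact_force: [-0.2, -0.2, -0.3]
gripper_width: 0.269
grasp_force: 59.1
```

jog_arm(motion="0 0 0 0.001 0 0 0; 0 0 0 0.001 0 0 0; 0 0 0 0.002 0 0 0; 0 0 0 0.002 0 0 0; 0 0 0 0.002 0 0 0")

```text
time: 8.45
tool_pos: [0.54, -0.0734, 0.1084]
tool_rot: [0.0, 0.631, 0.775, 0.0]
contact_force: [0.6, -0.6, -1.1]
gripper_width: 0.267
grasp_force: 59.1
```

jog_arm(motion="0 0 0 0.001 0 0 0; 0 0 0 0.002 0 0 0; 0 0 0 0.003 0 0 0; 0 0 0 0.003 0 0 0; 0 0 0 0.003 0 0 0")

```text
time: 9.07
tool_pos: [0.5403, -0.0735, 0.1083]
tool_rot: [0.0, 0.631, 0.775, 0.0]
contact_force: [-2.7, 1.0, 6.7]
gripper_width: 0.26
grasp_force: 60.0
```

The rod has bottomed with about 8 N at the expected height of 0.108. Next I'll hold it still for two seconds.

jog_arm(motion="0 0 0 0 0 0 0; 0 0 0 0 0 0 0; 0 0 0 0 0 0 0; 0 0 0 0 0 0 0; 0 0 0 0 0 0 0")

```text
time: 9.7
tool_pos: [0.5403, -0.0735, 0.1083]
tool_rot: [0.0, 0.631, 0.775, 0.0]
contact_force: [-2.8, 0.8, 7.0]
gripper_width: 0.263
grasp_force: 60.0
```

jog_arm(motion="0 0 0 0 0 0 0; 0 0 0 0 0 0 0; 0 0 0 0 0 0 0; 0 0 0 0 0 0 0; 0 0 0 0 0 0 0")

```text
time: 10.32
tool_pos: [0.5403, -0.0735, 0.1083]
tool_rot: [0.0, 0.631, 0.775, 0.0]
contact_force: [-2.6, 0.5, 6.8]
gripper_width: 0.268
grasp_force: 60.0
```

jog_arm(motion="0 0 0 0 0 0 0; 0 0 0 0 0 0 0; 0 0 0 0 0 0 0; 0 0 0 0 0 0 0; 0 0 0 0 0 0 0")

```text
time: 10.95
tool_pos: [0.5403, -0.0735, 0.1083]
tool_rot: [0.0, 0.631, 0.775, 0.0]
contact_force: [-2.1, 0.4, 7.2]
gripper_width: 0.265
grasp_force: 60.0
```

jog_arm(motion="0 0 0 0 0 0 0; 0 0 0 0 0 0 0; 0 0 0 0 0 0 0; 0 0 0 0 0 0 0; 0 0 0 0 0 0 0")

```text
time: 11.58
tool_pos: [0.5403, -0.0735, 0.1083]
tool_rot: [0.0, 0.631, 0.775, 0.0]
contact_force: [-3.0, 1.6, 7.4]
gripper_width: 0.264
grasp_force: 60.0
```

```bash
python3 - <<'E'
from h import *
s=state();print(s["time"],s["tool_pos"],s["contact_force"],s["grasp_force"])
for n in("side","scene"):
    f=grab_frame(n);print(place_of(n,"depth_rod"))
E
```

```text
11.575 [ 0.54028629 -0.07350675  0.10831667] [-2.9875156   1.58421206  7.39702315] 60.01771330833435
[{'at': [0.5416, -0.0744, 0.0183], 'p': 0.79}]
[{'at': [0.5446, -0.079, 0.0159], 'p': 0.71}]
```

jog_arm(motion="35 0 0 0 0 0 0; 45 0 0 0 0 0 0; 60 0 0 0 0 0 0; 80 0 0 0 0 0 0; 100 0 0 0 0 0 0")

```text
time: 12.4
tool_pos: [0.5398, -0.0734, 0.1067]
tool_rot: [-0.0, 0.631, 0.775, -0.0]
contact_force: [-0.3, -0.8, 0.4]
gripper_width: 0.979
grasp_force: 0.0
```

jog_arm(motion="100 0 0 0 0 0 0; 100 0 0 0 0 0 0; 100 0 0 0 0 0 0; 100 0 0 -0.03 0 0 0; 100 0 0 -0.07 0 0 0")

```text
time: 13.02
tool_pos: [0.5398, -0.0734, 0.1429]
tool_rot: [-0.0, 0.631, 0.775, -0.0]
contact_force: [-0.6, -0.0, 0.6]
gripper_width: 0.999
grasp_force: 0.0
```

jog_arm(motion="100 0 0 -0.07 0 0 0; 100 0 0 -0.14 0 0 0; 100 0 0 -0.2 0 0 0; 100 0 0 -0.25 0 0 0; 100 0 0 -0.25 0 0 0")

```text
time: 13.65
tool_pos: [0.5415, -0.0738, 0.2714]
tool_rot: [0.003, 0.631, 0.775, 0.002]
contact_force: [-0.1, 0.5, -0.3]
gripper_width: 0.998
grasp_force: 0.0
```

```bash
python3 - <<'E'
from h import *
s=state();print(s["time"],s["tool_pos"],s["gripper_width"],s["contact_force"])
f=grab_frame("side");f2=grab_frame("scene");w=pts(grab_frame("wrist"))
m=(np.hypot(w[...,0]-.54,w[...,1]+.073)<.05)&(w[...,2]>.138)&(w[...,2]<.155);q=w[m];print(len(q),np.median(q,0) if len(q) else "")
for n in("side","scene"):
    for t in("depth_rod","red_rod"):print(n,place_of(n,t))
cv2.imwrite("pics/c.png",np.hstack([f["color"][80:280,290:490],f2["color"][150:350,160:360]])[:,:,::-1].repeat(2,0).repeat(2,1))
E
```

```text
13.65 [ 0.54145555 -0.07380113  0.27141858] 0.9980486953939246 [-0.10799142  0.49876445 -0.28972606]
823 [ 0.54128915 -0.07351963  0.14480434]
side [{'at': [0.5393, -0.0746, 0.0189], 'p': 0.85}]
side [{'at': [0.5634, 0.245, 0.0116], 'p': 0.84}]
scene [{'at': [0.542, -0.0809, 0.0209], 'p': 0.62}, {'at': [0.5671, 0.2419, 0.0041], 'p': 0.45}]
scene [{'at': [0.5654, 0.241, 0.0059], 'p': 0.58}]
```

View pics/c.png

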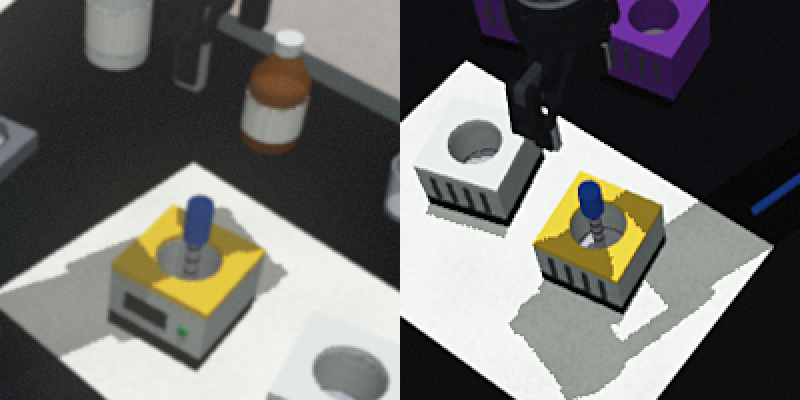

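The rod stands upright in the yellow block's well, with its head at (200,215) and (590,195) and its top at 0.145 m as expected. The gripper is clear of it.

```bash
python3 -c "from plant import *; print(job_done())"
```

```text
the job is handed in; nothing more can be done
None
```

The blue-headed rod stands upright on the floor of the yellow block's well, after being held there still for over two seconds and released; the red-headed rod is still in the stand, and the job is handed in (no verdict was returned).

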